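# Grade two check-valve balls on the tip-tray ramp

## Task

Sort the two steel check-valve balls on the ball grader. Fetch the large steel ball from its black rubber ring on the shelf, set it in the grader's V-shaped tip tray in front of the small ball waiting there, and let go; then press the tray's pedal well down and keep it there so that both balls roll down the slotted ramp and each drops into its own pocket (small ball in the upper, large in the lower), and let the tray fall back.

Things in the scene. Friction and masses are not known exactly. Their poses are not given: they have to be found in the camera images.
- ball_large_center (a point): Centre of the large check ball: plain polished steel, 44 mm diameter, 0.28 to 0.42 kg, sitting loose on a black rubber ring (34 mm outside, 8 mm high), centre about 27 mm above the shelf. The chrome diverter knob nearby is of like size but has a flat top and a wide foot.
- ball_small_center (a point): Centre of the small check ball: plain polished steel, 22 mm diameter, 44 g, already lying against the rear wall of the tip tray.
- grader: Fixed plywood and aluminium ramp, 375 mm long (its y), 64 mm wide (its x), falling towards its own -y. Origin on the shelf, z up; -x side faces the robot. Side walls 54 mm apart, tops z 0.10 down to 0.055. Slot steps 12-27-54 mm: upper pocket (small ball) y -0.095 to -0.015, lower (large) y -0.155 to -0.095, floors z 0.004 to 0.010. Tray at y 0.04 to 0.19.
- tray_spot (a point): Where to let the large ball go: its centre as it touches the tray's V trough (10 to 20 mm higher is fine), 76 mm before the small ball. Axes as the grader's; trough runs along y. V sides slope 35 degrees, edges 41 mm either side at z about 0.103. The tray leans back 8 degrees, so the ball rolls some 47 mm back (+y) to touch the small ball.
- pedal (a point): Middle of the top of the pedal, a 40 x 40 mm black rubber-faced plate on the tray's arm at the ramp's robot side, 72 mm from the ramp's centre line, 100 mm above the shelf at rest; nothing lies beneath it. Pressed straight down, it tips the tray: go about 24 mm down; 28 mm is the stop. Takes 5 to 8 N with both balls in.
- tray (a joint): Tilt of the tip tray (rad), hinged at its ramp end: 0 at rest (leaning back), grows as the pedal goes down, stop at 0.42. The trough is level at 0.14; above that the balls roll out, surely at 0.33. Keep it down about a second; when let go the tray falls back to 0 by itself.

How it is judged:
By the outcome, as a careful person would: the job done as asked, in the order asked, and still so for the second after the job is handed in, with the robot touching nothing.
It also fails if it takes over 54 s, if anything falls off the work surface, if the arm or the gripper's body presses on something with over 40 N, if the wrist force passes 120 N, or if a joint passes its speed limit or range.

## Robot

A 6-joint arm with a two-finger parallel gripper is mounted at the origin on the work surface. World frame = base frame: x ahead of the robot, y to its left, z up, the work surface at z = 0. Lengths are in m, angles in rad, forces in N, time in s.
With the tool pointing down it reaches from about 0.25 to 0.725 m from the base axis. Payload 4 kg.
Tool frame: the origin (TCP) lies between the finger pads; the fingertips stand 11 mm ahead of it and the grasp point (between the pads) lies 8 mm behind it (bot.tip_extent is the distance from the TCP to the fingertips, in m); z points along the fingers, y is the line along which they close (so a half turn about z gives the same grasp; the last joint's range is limited). The gripper opens to 85 mm and grips with 20 to 120 N. Pads are 22 mm wide; open, the fingers measure 114 mm over their backs; the gripper's body (76 mm by 85 mm) begins 54 mm behind the grasp point. The pads swing forward as they close: fully open they stand 13 mm farther back than shut.
Start: joints at [-1.266, 0.241, 0.005, 1.335, 0, 1.571], TCP at [0.15, -0.477, 0.216] pointing down, gripper open.
Joint ranges: [-2.72, 2.72], [-1.05, 1.87], [-1.09, 1.28], [-1.99, 2.15], [-1.42, 1.44], [-3.14, 3.14]. Speed limits (rad/s): [2.79, 2.79, 3.14, 3.14, 3.14, 3.14].

## Interface

Orientations are given as a unit quaternion [x, y, z, w].
In Python, from workcell import bot gives the robot as it stands. The module is installed in compiled form; this text tells all that it offers.
- The arm moves only by the tool drive_tool, never from a script. Its argument "rows" is a list of rows, each an object of numbers: "dx", "dy", "dz": the shift along the tool's x, y, z in units of 50 mm (1.0 is 50 mm); "wx", "wy", "wz": the turn, a rotation vector about the tool's x, y, z in units of 5 degrees (1.0 is 5 degrees); "hand": the finger opening in mm, from 0 to 85.4. A call has 1 to 20 rows; each row is the pose to reach, as a shift and turn from the pose commanded when the call began, along the tool's axes at that moment; what a row does not reach only later rows make up. A row lasts 1/10 s, in which the tool goes at most 50 mm and 8.59 degrees, less where a joint would pass 70% of its speed; a pose out of reach is approached as far as the arm can. A call with a gripper value outside its range is refused whole. The fingers move at their own pace and stop on an object; the grip force is fixed at half the most. Time passes only in rows, so rows that repeat a pose let the fingers close. It gives the time, the measured TCP pose, the force, the opening and the grip force at its end, in the units of the state.
- bot.get_obs(): the state, without advancing time (a new reading comes with each control period).
- bot.camera(name): name is "side" or "top"; returns the picture (480x640x3 uint8, red, green, blue); there is no depth.
- bot.get_calibration(name): a dict with "vfov" (degrees; the focal length in pixels is half the picture's height over the tangent of half this angle, whatever the lens; pixels are square), "cx", "cy" (the principal point, pixels), "k1" (the pictures are not rectified: a ray, as slopes to the right and down, at radius r is drawn at 1 + k1 r^2 times it, then the intrinsics apply), "origin" and "rotation" of the camera in the world. Camera axes: x right, y up, looking along -z (the intrinsics and any distortion apply to the point x, -y, -z); pixel columns grow to the right and rows downward; lengths in m; the calibration is good to about 2 mm. A picture is of the moment at which its call begins. get_calibration takes no time and is no camera call.
- bot.job_done(): hands the job in; it is judged then, once.
Trained networks look in the newest picture that a camera, given by its name, has taken for a name from the list of things; names that differ only in an ending like _2 or _b are one class to them, and where a whole thing is asked for, a point or a joint stands for the part that bears it (a point fixed in the world has none). Each returns a list of dicts, best first, with "score" (0 to 1); they miss things now and then, are a little off and sometimes report something else, mostly with a low value. They report only what shows in the picture. A call takes as long as a camera call.
- bot.look_for(camera, thing): "extent" ([centre column, centre row, width, height] in pixels, round what is visible of it).
- bot.outline_of(camera, thing): "region" (480x640 bool, what is visible of it) and "extent" ([centre column, centre row, width, height] in pixels, round what is visible of it).
The state is a dict: "clock": time; "joint_pos": joint angles; "joint_vel": joint speeds; "tau": joint torques, N m; "eef_pos": TCP position; "tool_rot": TCP orientation; "ft_force": force on the tool from outside, world axes, zero at the start; "ft_torque": the same for the moment, N m; "grip_width": finger opening in m; "grasp_force": force on a finger pad.
Only numpy, scipy, OpenCV 4.12 (cv2) and the standard library are available. Lean on these libraries where they do the work, as an engineer would, in place of code of your own. Each camera call takes 0.05 s, during which the arm holds its last target. There are 200 camera calls.

## Working session

There is one attempt and no reset: what is moved stays moved. The work goes in short steps, Python scripts to look and compute and a tool call to move; the robot and the scene stay as the last step left them, time stands still between calls to the robot, and variables do not carry over. Pictures are saved under pics/ and viewed, at most 10 in all, crops included, and the job is handed in when it is done.

Besides the shell and the picture viewer there is one more tool, called after "Emit:" by a JSON object that holds its "api" and its "payload", one argument or row to a line. drive_tool: Moves the arm, as the interface text tells. Its arguments: {"type":"object","properties":{"rows":{"type":"array","items":{"type":"object","properties":{"dx":{"type":"number"},"dy":{"type":"number"},"dz":{"type":"number"},"wx":{"type":"number"},"wy":{"type":"number"},"wz":{"type":"number"},"hand":{"type":"number"}}}}},"required":["rows"]}

```bash
mkdir -p pics; cat > h.py <<'E'
import numpy as np, cv2
from workcell import bot
def K(c):
    k=bot.get_calibration(c); f=240/np.tan(np.radians(k['vfov'])/2); return k,f
def ray(c,u,v):
    k,f=K(c); a=np.array([(u-k['cx'])/f,(v-k['cy'])/f]); s=a.copy()
    for _ in range(30): s=a/(1+k['k1']*(s@s))
    d=np.array(k['rotation']).reshape(3,3)@np.array([s[0],-s[1],-1]); return np.array(k['origin']),d/np.linalg.norm(d)
def proj(c,p):
    k,f=K(c); q=np.array(k['rotation']).reshape(3,3).T@(np.array(p)-k['origin']); s=np.array([q[0],-q[1]])/-q[2]
    s=s*(1+k['k1']*(s@s)); return s*f+[k['cx'],k['cy']]
def tri(a,b):
    (o,d),(p,e)=a,b; t=np.linalg.lstsq(np.c_[d,-e],p-o,rcond=None)[0]
    x,y=o+t[0]*d,p+t[1]*e; return (x+y)/2,np.linalg.norm(x-y)
E
python3 - <<'E'
from h import *
o=bot.get_obs(); print(o['clock'],o['eef_pos'],o['tool_rot'],o['grip_width'])
for c in('side','top'):
    cv2.imwrite(f'pics/{c}0.png',bot.camera(c)[:,:,::-1]); k,f=K(c);print(c,k)
    for t in('ball_large_center','ball_small_center','grader','pedal','tray','tray_spot'):
        print(t,[(np.round(r['extent'],1).tolist(),round(r['score'],2)) for r in bot.look_for(c,t)[:3]])
E
```

```text
0.0 [ 0.14985244 -0.47633614  0.2153939 ] [ 9.88409884e-01  1.51805149e-01 -1.51640210e-04 -1.03706101e-03] 0.08553568053400808
side {'vfov': 43.797883185765784, 'cx': 320.59102555306134, 'cy': 249.3439307468826, 'k1': -0.10465218369584814, 'origin': array([ 0.45162465, -0.73642846,  0.96697412]), 'rotation': array([ 0.32986004, -0.01919385, -0.08514978,  0.93998588])}
ball_large_center [([351.4, 414.1, 28.5, 25.0], 0.59)]
ball_small_center [([264.0, 140.6, 11.2, 11.1], 0.46)]
grader [([291.6, 207.4, 96.3, 163.8], 0.84)]
pedal [([274.4, 170.1, 55.7, 86.9], 0.84)]
tray [([273.6, 172.1, 60.3, 89.4], 0.64)]
tray_spot [([293.5, 205.6, 98.7, 162.3], 0.97)]
top {'vfov': 45.88697682663492, 'cx': 308.81832184491816, 'cy': 243.89427458794688, 'k1': -0.06560740846939825, 'origin': array([ 0.47952495, -0.03881885,  1.00001584]), 'rotation': array([-0.02656517,  0.02479084,  0.71668236, -0.69645251])}
ball_large_center [([485.9, 237.8, 21.6, 22.3], 0.65)]
ball_small_center [([107.4, 285.5, 15.6, 11.3], 0.73)]
grader [([206.9, 265.2, 234.8, 97.7], 0.59)]
pedal [([171.0, 276.2, 160.8, 76.1], 0.55)]
tray [([174.1, 277.1, 161.7, 75.1], 0.97)]
tray_spot [([207.8, 267.4, 232.1, 99.6], 0.76)]
```

```bash
sed -i "s/np.array(k\['rotation'\]).reshape(3,3)/R.from_quat(k['rotation']).as_matrix()/; 1a from scipy.spatial.transform import Rotation as R" h.py
python3 - <<'E'
from h import *
L=tri(ray('side',351.4,414.1),ray('top',485.9,237.8));S=tri(ray('side',264,140.6),ray('top',107.4,285.5));print(L,S)
for n,x,y,w,h in(('top',80,190,440,150),('side',200,110,200,330)):
    i=cv2.imread(f'pics/{n}0.png')[y:y+h,x:x+w]; s=1.8
    cv2.imwrite(f'pics/{n}0c.png',cv2.resize(i,None,fx=s,fy=s,interpolation=cv2.INTER_CUBIC))
E
```

```text
(array([ 0.55283835, -0.34623202,  0.02046659]), np.float64(0.0004597013320876988)) (array([0.48665797, 0.29325076, 0.08110849]), np.float64(0.0022760475663794024))
```

View pics/top0c.png

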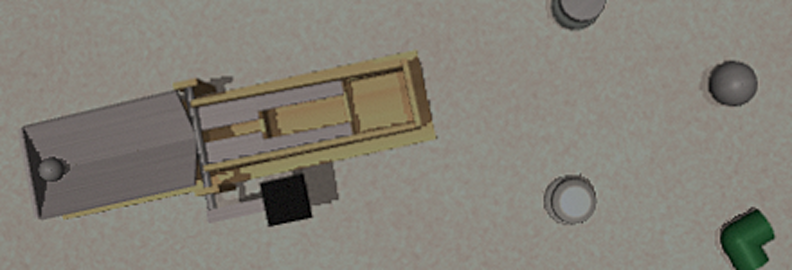

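View pics/side0c.png

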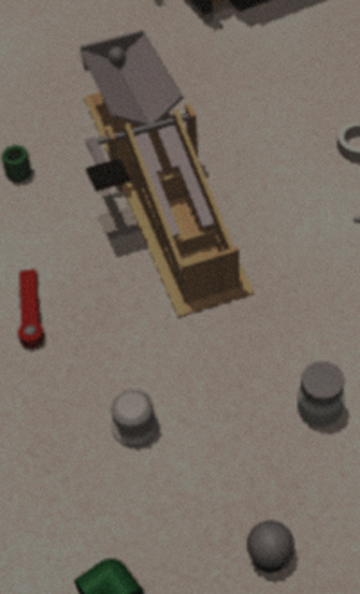

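```bash
python3 - <<'E'
from h import *
def at(c,u,v,z):
    o,d=ray(c,u,v); return (o+d*(z-o[2])/d[2]).round(4)
T=lambda x,y:(x/1.8+80,y/1.8+190)
for n,p,z in(('rearL',(24,128),.0905),('rearR',(41,217),.0905),('frontL',(178,91),.111),('frontR',(200,186),.111),('wLhi',(195,100),.1),('wRhi',(207,168),.1),('wLlo',(406,58),.055),('wRlo',(418,126),.055)): print(n,at('top',*T(*p),z))
D=lambda x,y:(x/1.8+200,y/1.8+110)
print('pedal',tri(ray('top',*T(285.5,200)),ray('side',*D(107,175))),at('top',*T(285.5,200),.1))
print('ball',tri(ray('top',*T(733,83)),ray('side',*D(270.5,545.5))),at('top',*T(733,83),.027))
print('sb',tri(ray('top',*T(51,169)),ray('side',*D(117,54.5))))
for c,(u,v),z in(('top',(487,236),0),('side',(350,413),0)):
    i=cv2.imread(f'pics/{c}0.png',0)[int(v)-30:int(v)+30,int(u)-30:int(u)+30]; i=cv2.resize(i,None,fx=6,fy=6,interpolation=cv2.INTER_CUBIC)
    h=cv2.HoughCircles(cv2.GaussianBlur(i,(0,0),4),cv2.HOUGH_GRADIENT,1.5,50,param1=60,param2=20,minRadius=66,maxRadius=100)
    if h is not None:
        for q in h[0][:2]: print(c,q[:2]/6+[int(u)-30,int(v)-30],q[2]/6)
for c in('side','top'):
    for t in('pedal','ball_large_center'):
        for r in bot.outline_of(c,t)[:1]:print(c,t,r['extent'],r['region'].sum())
E
```

```text
rearL [0.5278 0.3129 0.0905]
rearR [0.4476 0.2977 0.0905]
frontL [0.5554 0.1675 0.111 ]
frontR [0.4718 0.1493 0.111 ]
wLhi [0.5479 0.155  0.1   ]
wRhi [0.4874 0.1451 0.1   ]
wLlo [ 0.5849 -0.033   0.055 ]
wRlo [ 0.5212 -0.0423  0.055 ]
pedal (array([0.45549902, 0.07642611, 0.09889603]), np.float64(0.0038387570748303866)) [0.4574 0.0762 0.1   ]
ball (array([ 0.55298524, -0.34661921,  0.02662115]), np.float64(0.004053353797798118)) [ 0.555  -0.3466  0.027 ]
sb (array([0.48904404, 0.2907059 , 0.08383904]), np.float64(0.002614154362682364))
top [488.375 236.375] 12.5
side pedal [275.3, 170.1, 59.4, 88.2] 2417
side ball_large_center [350.5, 414.4, 29.3, 26.5] 530
top pedal [172.2, 275.9, 161.9, 75.4] 6298
top ball_large_center [487.6, 237.4, 23.6, 21.9] 509
```

```bash
cat >> h.py <<'E'
def delta(p,yaw=10.8):
    o=bot.get_obs(); r=R.from_quat(o['tool_rot']); d=r.inv().apply(np.array(p)-o['eef_pos'])/.05
    t=R.from_euler('zx',[yaw,180],degrees=True); w=np.degrees((r.inv()*t).as_rotvec())/5
    print(o['clock'],o['eef_pos'].round(4),'d',d.round(3),'w',w.round(3),'F',o['ft_force'].round(2),o['grip_width'],o['grasp_force'])
E
python3 -c "
from h import *
delta([.554,-.347,.10])"
```

```text
0.9 [ 0.15   -0.4769  0.2163] d [ 8.487 -0.055  2.326] w [-0.     0.     5.652] F [-0.23 -0.45  0.05] 0.08486394283628804 0.0
```

```bash
sed -i "s/'zx'/'ZX'/" h.py; python3 -c "
from h import *
delta([.554,-.347,.10])"
```

```text
0.9 [ 0.15   -0.4769  0.2163] d [ 8.487 -0.055  2.326] w [-0.     0.     1.332] F [-0.23 -0.45  0.05] 0.08486394283628804 0.0
```

Emit:
{"api": "drive_tool", "payload": {
  "rows": [
    {"dx":0.4,"wz":0.1,"hand":85},
    {"dx":1.1,"dz":0.1,"wz":0.3,"hand":85},
    {"dx":1.9,"dz":0.3,"wz":0.5,"hand":85},
    {"dx":2.7,"dz":0.5,"wz":0.7,"hand":85},
    {"dx":3.5,"dz":0.8,"wz":0.9,"hand":85},
    {"dx":4.3,"dz":1.1,"wz":1.1,"hand":85},
    {"dx":5.1,"dz":1.4,"wz":1.2,"hand":85},
    {"dx":5.9,"dz":1.7,"wz":1.33,"hand":85},
    {"dx":6.7,"dy":-0.03,"dz":1.9,"wz":1.33,"hand":85},
    {"dx":7.4,"dy":-0.05,"dz":2.1,"wz":1.33,"hand":85},
    {"dx":8.0,"dy":-0.05,"dz":2.2,"wz":1.33,"hand":85},
    {"dx":8.35,"dy":-0.05,"dz":2.3,"wz":1.33,"hand":85},
    {"dx":8.49,"dy":-0.05,"dz":2.33,"wz":1.33,"hand":85},
    {"dx":8.49,"dy":-0.05,"dz":2.33,"wz":1.33,"hand":85},
    {"dx":8.49,"dy":-0.05,"dz":2.33,"wz":1.33,"hand":85}
  ]
}}

```text
invalid input at $.rows[0]: expected keys dx, dy, dz, wx, wy, wz, hand
```

```bash
python3 - <<'E'
from h import *
a=[]
for c in('side','top'):
    i=bot.camera(c); u,v=proj(c,[.554,-.347,.05]).astype(int); print(c,u,v,proj(c,[.554,-.347,.027]),proj(c,bot.get_obs()['eef_pos']))
    u=min(u,575);v=min(v,405)
    a.append(cv2.resize(i[v-75:v+75,u-65:u+65,::-1],None,fx=3,fy=3))
cv2.imwrite('pics/g1.png',np.hstack(a)); delta([.554,-.347,.02])
E
```

```text
side 352 407 [352.12731916 412.85927813] [ 60.52800069 498.6272083 ]
top 491 235 [487.45999612 236.67276691] [632.74493391 512.13526079]
1.0 [ 0.15   -0.477   0.2163] d [ 8.487 -0.056  3.927] w [ 1.000e-03 -0.000e+00  1.332e+00] F [ 0.31  0.64 -0.21] 0.08542571402137615 0.0
```

View pics/g1.png

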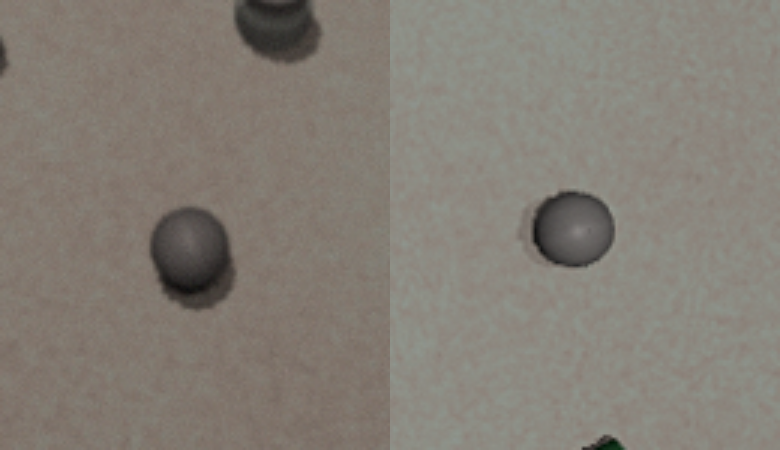

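The ball is shown at side (350, 413) and top (487, 236), within 2 px of the estimate. The move was refused because every row needs all keys, so I'm repeating it.

Emit:
{"api": "drive_tool", "payload": {
  "rows": [
    {"dx":0.4,"dy":0,"dz":0,"wx":0,"wy":0,"wz":0.1,"hand":85},
    {"dx":1.1,"dy":0,"dz":0.1,"wx":0,"wy":0,"wz":0.3,"hand":85},
    {"dx":1.9,"dy":0,"dz":0.3,"wx":0,"wy":0,"wz":0.5,"hand":85},
    {"dx":2.7,"dy":0,"dz":0.5,"wx":0,"wy":0,"wz":0.7,"hand":85},
    {"dx":3.5,"dy":0,"dz":0.8,"wx":0,"wy":0,"wz":0.9,"hand":85},
    {"dx":4.3,"dy":0,"dz":1.1,"wx":0,"wy":0,"wz":1.1,"hand":85},
    {"dx":5.1,"dy":0,"dz":1.4,"wx":0,"wy":0,"wz":1.2,"hand":85},
    {"dx":5.9,"dy":0,"dz":1.7,"wx":0,"wy":0,"wz":1.33,"hand":85},
    {"dx":6.7,"dy":-0.03,"dz":1.9,"wx":0,"wy":0,"wz":1.33,"hand":85},
    {"dx":7.4,"dy":-0.05,"dz":2.1,"wx":0,"wy":0,"wz":1.33,"hand":85},
    {"dx":8.0,"dy":-0.05,"dz":2.2,"wx":0,"wy":0,"wz":1.33,"hand":85},
    {"dx":8.35,"dy":-0.05,"dz":2.3,"wx":0,"wy":0,"wz":1.33,"hand":85},
    {"dx":8.47,"dy":-0.05,"dz":2.33,"wx":0,"wy":0,"wz":1.33,"hand":85},
    {"dx":8.47,"dy":-0.05,"dz":2.33,"wx":0,"wy":0,"wz":1.33,"hand":85},
    {"dx":8.47,"dy":-0.05,"dz":2.33,"wx":0,"wy":0,"wz":1.33,"hand":85}
  ]
}}

```text
clock: 2.5
eef_pos: [0.5524, -0.3479, 0.0999]
tool_rot: [0.996, 0.094, -0.0, -0.0]
ft_force: [-0.3, -0.1, -0.2]
grip_width: 0.085
grasp_force: 0.0
```

```bash
python3 - <<'E'
from h import *
a=[]
for c in('side','top'):
    i=bot.camera(c); u,v=proj(c,[.554,-.347,.06]).astype(int); print(c,u,v)
    v=min(v,405)
    a.append(cv2.resize(i[v-75:v+75,u-65:u+65,::-1],None,fx=3,fy=3))
cv2.imwrite('pics/g2.png',np.hstack(a)); delta([.5535,-.347,.02])
E
```

```text
side 352 404
top 493 234
2.6 [ 0.5523 -0.3483  0.1004] d [ 0.027 -0.021  1.607] w [ 0.004 -0.    -0.014] F [ 0.68 -0.64  0.  ] 0.0853565392159887 0.0
```

View pics/g2.png

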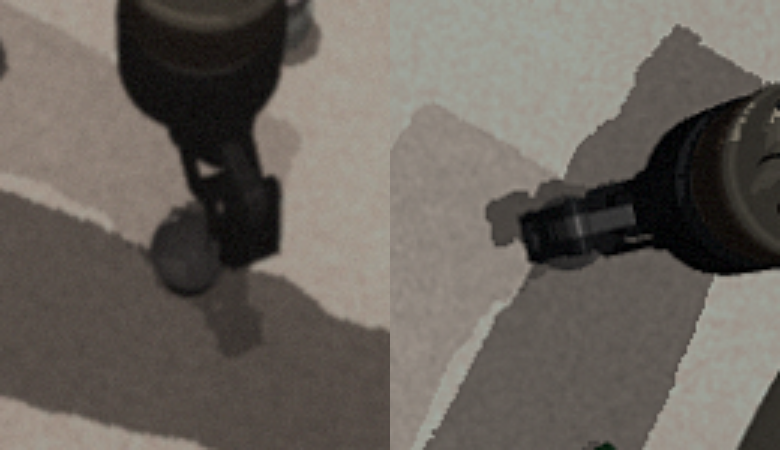

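```bash
python3 - <<'E'
from h import *
for s in(-.05,.05):
  p=[.5523+.187*s,-.348-.982*s,.102]
  a=proj('side',p);b=proj('top',p);print(s,(a-[287,330])*3,(b-[428,159])*3+[390,0])
E
```

```text
-0.05 [160.0718341  112.68829647] [523.71012745 244.2484762 ]
0.05 [233.71014139 277.88228146] [702.96367871 204.23201738]
```

```bash
python3 - <<'E'
from h import *
X=np.array([.982,.187,0]);Y=np.array([.187,-.982,0]);T=np.array([.5523,-.348,0])
for s in(.0425,.057):
 for x in(-.011,.011):
  for z in(.09,.102,.13):
   p=T+X*x+Y*s+[0,0,z]; print(s,x,z,((proj('side',p)-[287,330])*3).round(),((proj('top',p)-[428,159])*3+[390,0]).round())
i=cv2.imread('pics/g2.png')[120:330,100:340]; cv2.imwrite('pics/g2z.png',cv2.convertScaleAbs(cv2.resize(i,None,fx=2.5,fy=2.5,interpolation=cv2.INTER_CUBIC),alpha=2))
E
```

```text
0.0425 -0.011 0.09 [207. 281.] [686. 229.]
0.0425 -0.011 0.102 [208. 272.] [695. 227.]
0.0425 -0.011 0.13 [209. 250.] [715. 222.]
0.0425 0.011 0.09 [247. 267.] [676. 190.]
0.0425 0.011 0.102 [248. 257.] [685. 187.]
0.0425 0.011 0.13 [250. 235.] [705. 181.]
0.057 -0.011 0.09 [218. 307.] [712. 223.]
0.057 -0.011 0.102 [219. 298.] [720. 221.]
0.057 -0.011 0.13 [221. 276.] [742. 216.]
0.057 0.011 0.09 [258. 292.] [702. 184.]
0.057 0.011 0.102 [259. 283.] [710. 182.]
0.057 0.011 0.13 [262. 261.] [731. 175.]
```

View pics/g2z.png

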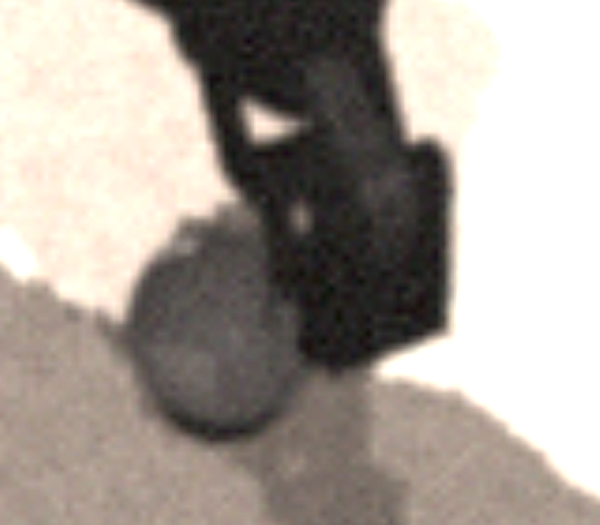

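The zoom shows the near fingertip a few px right of where I predicted, at crop (236–278, 252–266). The straddle leaves 20 mm each side, so I'll lower it open and compare again at ball height.

Emit:
{"api": "drive_tool", "payload": {
  "rows": [
    {"dx":0.03,"dy":-0.02,"dz":0.2,"wx":0,"wy":0,"wz":0,"hand":85},
    {"dx":0.03,"dy":-0.02,"dz":0.5,"wx":0,"wy":0,"wz":0,"hand":85},
    {"dx":0.03,"dy":-0.02,"dz":0.8,"wx":0,"wy":0,"wz":0,"hand":85},
    {"dx":0.03,"dy":-0.02,"dz":1.1,"wx":0,"wy":0,"wz":0,"hand":85},
    {"dx":0.03,"dy":-0.02,"dz":1.4,"wx":0,"wy":0,"wz":0,"hand":85},
    {"dx":0.03,"dy":-0.02,"dz":1.6,"wx":0,"wy":0,"wz":0,"hand":85},
    {"dx":0.03,"dy":-0.02,"dz":1.6,"wx":0,"wy":0,"wz":0,"hand":85},
    {"dx":0.03,"dy":-0.02,"dz":1.6,"wx":0,"wy":0,"wz":0,"hand":85}
  ]
}}

```text
clock: 3.4
eef_pos: [0.5544, -0.3464, 0.0199]
tool_rot: [0.996, 0.094, -0.0, 0.0]
ft_force: [-0.4, 0.4, 1.6]
grip_width: 0.085
grasp_force: 0.0
```

```bash
python3 - <<'E'
from h import *
a=[]
for c in('side','top'):
    i=bot.camera(c); u,v=proj(c,[.554,-.347,.03]).astype(int); 
    v=min(v,429); u0,v0=u-40,v-50; print(c,u0,v0)
    for s in(-.0425,.0425):
      for x in(-.011,.011): print(((proj(c,np.array([.5535,-.347,.022])+np.array([.982,.187,0])*x+np.array([.187,-.982,0])*s)-[u0,v0])*5).round())
    a.append(cv2.convertScaleAbs(cv2.resize(i[v-50:v+50,u-40:u+40,::-1],None,fx=5,fy=5,interpolation=cv2.INTER_CUBIC),alpha=2))
cv2.imwrite('pics/g3.png',np.hstack(a)); delta([.5535,-.347,.02])
E
```

```text
side 312 362
[121. 162.]
[181. 141.]
[217. 386.]
[280. 363.]
top 447 186
[ 88. 313.]
[ 73. 251.]
[322. 261.]
[307. 199.]
3.5 [ 0.5552 -0.3467  0.0208] d [-0.034 -0.     0.016] w [ 0.014 -0.015  0.001] F [-0.23  0.03  0.97] 0.08472411072355054 0.0
```

View pics/g3.png

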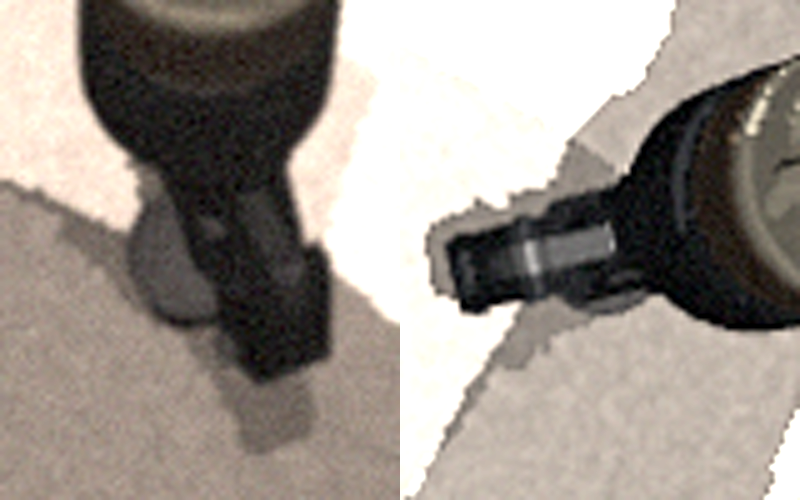

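The tool axis lines up with the ball in both views (side ball centre about (350, 413), body axis 1–2 mm off), so I'm closing on it.

Emit:
{"api": "drive_tool", "payload": {
  "rows": [
    {"dx":-0.01,"dy":0,"dz":0,"wx":0,"wy":0,"wz":0,"hand":70},
    {"dx":-0.01,"dy":0,"dz":0,"wx":0,"wy":0,"wz":0,"hand":55},
    {"dx":-0.01,"dy":0,"dz":0,"wx":0,"wy":0,"wz":0,"hand":48},
    {"dx":-0.01,"dy":0,"dz":0,"wx":0,"wy":0,"wz":0,"hand":44},
    {"dx":-0.01,"dy":0,"dz":0,"wx":0,"wy":0,"wz":0,"hand":40},
    {"dx":-0.01,"dy":0,"dz":0,"wx":0,"wy":0,"wz":0,"hand":36},
    {"dx":-0.01,"dy":0,"dz":0,"wx":0,"wy":0,"wz":0,"hand":36},
    {"dx":-0.01,"dy":0,"dz":0,"wx":0,"wy":0,"wz":0,"hand":36}
  ]
}}

```text
clock: 4.3
eef_pos: [0.5542, -0.3461, 0.02]
tool_rot: [0.996, 0.094, 0.0, -0.0]
ft_force: [0.1, 1.6, 2.7]
grip_width: 0.0364
grasp_force: 19.3
```

```bash
python3 - <<'E'
from h import *
a=[]
for c,u0,v0 in(('side',312,362),('top',447,186)):
    i=bot.camera(c)
    a.append(cv2.convertScaleAbs(cv2.resize(i[v0:v0+100,u0:u0+80,::-1],None,fx=5,fy=5,interpolation=cv2.INTER_CUBIC),alpha=2.5))
cv2.imwrite('pics/g4.png',np.hstack(a)); delta([.5535,-.347,.02])
E
```

```text
4.4 [ 0.5541 -0.3461  0.02  ] d [-0.016  0.015  0.   ] w [-0.003 -0.003  0.004] F [-0.26  1.93  2.44] 0.036850305559701195 19.377856850624084
```

View pics/g4.png

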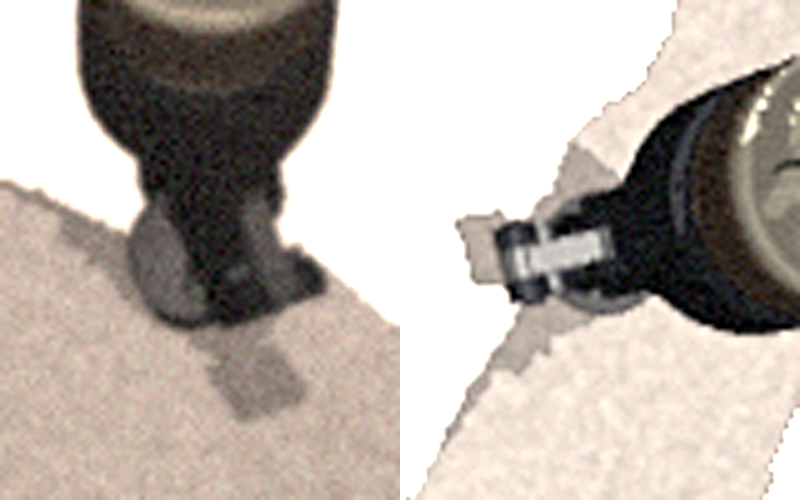

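Emit:
{"api": "drive_tool", "payload": {
  "rows": [
    {"dx":0,"dy":0,"dz":0,"wx":0,"wy":0,"wz":0,"hand":40},
    {"dx":0,"dy":0,"dz":0,"wx":0,"wy":0,"wz":0,"hand":40},
    {"dx":0,"dy":0,"dz":0,"wx":0,"wy":0,"wz":0,"hand":40}
  ]
}}

```text
clock: 4.7
eef_pos: [0.5541, -0.3464, 0.0197]
tool_rot: [0.996, 0.094, -0.0, 0.0]
ft_force: [0.0, 1.2, 0.6]
grip_width: 0.0398
grasp_force: 0.4
```

Emit:
{"api": "drive_tool", "payload": {
  "rows": [
    {"dx":0,"dy":0,"dz":0,"wx":0,"wy":0,"wz":0,"hand":32},
    {"dx":0,"dy":0,"dz":0,"wx":0,"wy":0,"wz":0,"hand":32},
    {"dx":0,"dy":0,"dz":0,"wx":0,"wy":0,"wz":0,"hand":32}
  ]
}}

```text
clock: 5.0
eef_pos: [0.5542, -0.3461, 0.0202]
tool_rot: [0.996, 0.094, 0.0, -0.0]
ft_force: [-0.9, 2.5, 5.3]
grip_width: 0.0339
grasp_force: 53.8
```

Emit:
{"api": "drive_tool", "payload": {
  "rows": [
    {"dx":0,"dy":0,"dz":0,"wx":0,"wy":0,"wz":0,"hand":60},
    {"dx":0,"dy":0,"dz":0.02,"wx":0,"wy":0,"wz":0,"hand":60},
    {"dx":0,"dy":0,"dz":0.06,"wx":0,"wy":0,"wz":0,"hand":60},
    {"dx":0,"dy":0,"dz":0.12,"wx":0,"wy":0,"wz":0,"hand":55},
    {"dx":0,"dy":0,"dz":0.12,"wx":0,"wy":0,"wz":0,"hand":40},
    {"dx":0,"dy":0,"dz":0.12,"wx":0,"wy":0,"wz":0,"hand":40},
    {"dx":0,"dy":0,"dz":0.12,"wx":0,"wy":0,"wz":0,"hand":40},
    {"dx":0,"dy":0,"dz":0.12,"wx":0,"wy":0,"wz":0,"hand":40}
  ]
}}

```text
clock: 5.8
eef_pos: [0.5536, -0.3461, 0.0134]
tool_rot: [0.996, 0.094, -0.0, -0.0]
ft_force: [-1.0, 1.3, -2.4]
grip_width: 0.0407
grasp_force: 29.2
```

Gripping 6 mm lower gave contact near the full diameter, so I'm tightening and lifting.

Emit:
{"api": "drive_tool", "payload": {
  "rows": [
    {"dx":0,"dy":0,"dz":0,"wx":0,"wy":0,"wz":0,"hand":34},
    {"dx":0,"dy":0,"dz":0,"wx":0,"wy":0,"wz":0,"hand":30},
    {"dx":0,"dy":0,"dz":0,"wx":0,"wy":0,"wz":0,"hand":30},
    {"dx":0,"dy":0,"dz":0,"wx":0,"wy":0,"wz":0,"hand":30},
    {"dx":0,"dy":0,"dz":-0.1,"wx":0,"wy":0,"wz":0,"hand":30},
    {"dx":0,"dy":0,"dz":-0.3,"wx":0,"wy":0,"wz":0,"hand":30},
    {"dx":0,"dy":0,"dz":-0.5,"wx":0,"wy":0,"wz":0,"hand":30},
    {"dx":0,"dy":0,"dz":-0.7,"wx":0,"wy":0,"wz":0,"hand":30},
    {"dx":0,"dy":0,"dz":-0.7,"wx":0,"wy":0,"wz":0,"hand":30},
    {"dx":0,"dy":0,"dz":-0.7,"wx":0,"wy":0,"wz":0,"hand":30}
  ]
}}

```text
clock: 6.8
eef_pos: [0.5545, -0.3466, 0.0496]
tool_rot: [0.996, 0.094, 0.001, 0.0]
ft_force: [-0.1, 0.1, -2.9]
grip_width: 0.0388
grasp_force: 59.8
```

```bash
python3 - <<'E'
from h import *
a=[]
for c,u0,v0 in(('side',312,342),('top',447,186)):
    i=bot.camera(c); print(c,[(np.round(r['extent'],1).tolist(),round(r['score'],2)) for r in bot.look_for(c,'ball_large_center')[:2]])
    p=bot.get_obs()['eef_pos']; print(proj(c,p+[0,0,.01]))
    a.append(cv2.convertScaleAbs(cv2.resize(i[v0:v0+100,u0:u0+80,::-1],None,fx=5,fy=5,interpolation=cv2.INTER_CUBIC),alpha=2.5))
cv2.imwrite('pics/g5.png',np.hstack(a)); delta([.503,.217,.19])
E
```

```text
side [([342.9, 405.7, 15.9, 21.2], 0.56)]
[352.32683818 404.57979529]
top [([490.1, 245.8, 4.0, 1.9], 0.51)]
[492.62890181 235.35892099]
7.0 [ 0.5536 -0.346   0.0481] d [  1.116 -11.253  -2.829] w [-0.01   0.012  0.003] F [ 0.24 -0.7  -3.74] 0.03882085341626852 59.84548330307007
```

View pics/g5.png

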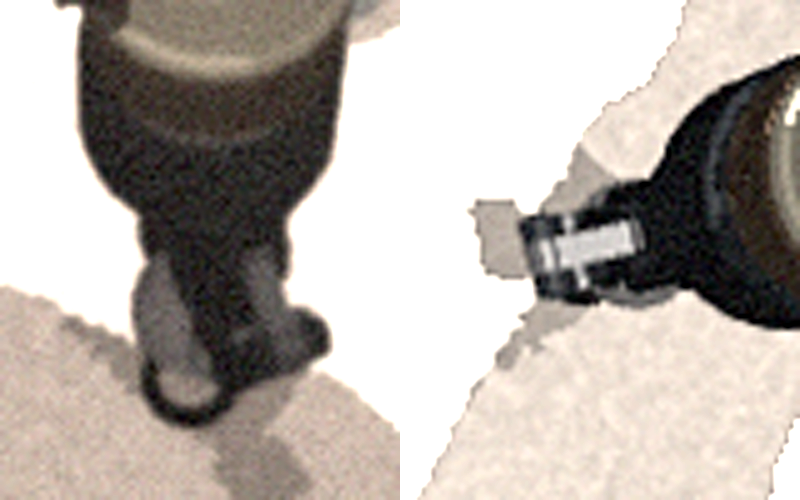

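The ball is lifted: side centre is about (352, 405) and the ring stayed behind on the shelf. Next I'll carry it over the tray.

Emit:
{"api": "drive_tool", "payload": {
  "rows": [
    {"dx":0,"dy":0,"dz":-0.3,"wx":0,"wy":0,"wz":0,"hand":30},
    {"dx":0,"dy":-0.2,"dz":-0.8,"wx":0,"wy":0,"wz":0,"hand":30},
    {"dx":0,"dy":-0.6,"dz":-1.3,"wx":0,"wy":0,"wz":0,"hand":30},
    {"dx":0.1,"dy":-1.1,"dz":-1.8,"wx":0,"wy":0,"wz":0,"hand":30},
    {"dx":0.2,"dy":-1.7,"dz":-2.3,"wx":0,"wy":0,"wz":0,"hand":30},
    {"dx":0.3,"dy":-2.4,"dz":-2.6,"wx":0,"wy":0,"wz":0,"hand":30},
    {"dx":0.4,"dy":-3.2,"dz":-2.8,"wx":0,"wy":0,"wz":0,"hand":30},
    {"dx":0.5,"dy":-4.0,"dz":-2.83,"wx":0,"wy":0,"wz":0,"hand":30},
    {"dx":0.6,"dy":-4.8,"dz":-2.83,"wx":0,"wy":0,"wz":0,"hand":30},
    {"dx":0.7,"dy":-5.6,"dz":-2.83,"wx":0,"wy":0,"wz":0,"hand":30},
    {"dx":0.8,"dy":-6.4,"dz":-2.83,"wx":0,"wy":0,"wz":0,"hand":30},
    {"dx":0.9,"dy":-7.2,"dz":-2.83,"wx":0,"wy":0,"wz":0,"hand":30},
    {"dx":1.0,"dy":-8.0,"dz":-2.83,"wx":0,"wy":0,"wz":0,"hand":30},
    {"dx":1.1,"dy":-8.8,"dz":-2.83,"wx":0,"wy":0,"wz":0,"hand":30},
    {"dx":1.12,"dy":-9.6,"dz":-2.83,"wx":0,"wy":0,"wz":0,"hand":30},
    {"dx":1.12,"dy":-10.3,"dz":-2.83,"wx":0,"wy":0,"wz":0,"hand":30},
    {"dx":1.12,"dy":-10.8,"dz":-2.83,"wx":0,"wy":0,"wz":0,"hand":30},
    {"dx":1.12,"dy":-11.1,"dz":-2.83,"wx":0,"wy":0,"wz":0,"hand":30},
    {"dx":1.12,"dy":-11.25,"dz":-2.83,"wx":0,"wy":0,"wz":0,"hand":30},
    {"dx":1.12,"dy":-11.25,"dz":-2.83,"wx":0,"wy":0,"wz":0,"hand":30}
  ]
}}

```text
clock: 9.0
eef_pos: [0.5207, 0.1525, 0.1903]
tool_rot: [0.991, 0.131, -0.003, -0.019]
ft_force: [1.2, -0.6, -3.7]
grip_width: 0.0387
grasp_force: 60.2
```

```bash
python3 -c "
from h import *
delta([.503,.217,.099])"
```

```text
9.0 [0.5207 0.1525 0.1903] d [-0.005 -1.265  1.877] w [-0.45   0.034  0.851] F [ 1.23 -0.56 -3.72] 0.03874618069477325 60.21057844161987
```

Emit:
{"api": "drive_tool", "payload": {
  "rows": [
    {"dx":0,"dy":-0.3,"dz":0,"wx":-0.1,"wy":0,"wz":0.2,"hand":30},
    {"dx":0,"dy":-0.6,"dz":0,"wx":-0.3,"wy":0,"wz":0.5,"hand":30},
    {"dx":0,"dy":-0.9,"dz":0,"wx":-0.45,"wy":0,"wz":0.85,"hand":30},
    {"dx":0,"dy":-1.1,"dz":0,"wx":-0.45,"wy":0,"wz":0.85,"hand":30},
    {"dx":0,"dy":-1.1,"dz":0,"wx":-0.45,"wy":0,"wz":0.85,"hand":30},
    {"dx":0,"dy":-1.1,"dz":0,"wx":-0.45,"wy":0,"wz":0.85,"hand":30}
  ]
}}

```text
clock: 9.6
eef_pos: [0.52, 0.1551, 0.1926]
tool_rot: [0.991, 0.133, -0.005, -0.02]
ft_force: [-0.1, -0.0, -3.4]
grip_width: 0.0386
grasp_force: 60.2
```

```bash
python3 -c "
from h import *
delta([.503,.217,.099])"
```

```text
9.6 [0.52   0.1551 0.1926] d [ 0.006 -1.207  1.923] w [-0.465  0.068  0.897] F [-0.06 -0.02 -3.44] 0.03863534754274545 60.22409677505493
```

```bash
python3 -c "
from h import *
o=bot.get_obs();print(o['joint_pos'].round(3))"
```

```text
[0.266 0.339 0.077 1.313 0.041 3.141]
```

Joint 6 is at its limit, so I'll give the tool a half turn the other way, which leaves the grasp the same.

Emit:
{"api": "drive_tool", "payload": {
  "rows": [
    {"dx":0,"dy":0,"dz":0,"wx":0,"wy":0,"wz":-0.7,"hand":30},
    {"dx":0,"dy":0,"dz":0,"wx":0,"wy":0,"wz":-2,"hand":30},
    {"dx":0,"dy":0,"dz":0,"wx":0,"wy":0,"wz":-3.6,"hand":30},
    {"dx":0,"dy":0,"dz":0,"wx":0,"wy":0,"wz":-5.2,"hand":30},
    {"dx":0,"dy":0,"dz":0,"wx":0,"wy":0,"wz":-6.8,"hand":30},
    {"dx":0,"dy":0,"dz":0,"wx":0,"wy":0,"wz":-8.4,"hand":30},
    {"dx":0,"dy":0,"dz":0,"wx":0,"wy":0,"wz":-10,"hand":30},
    {"dx":0,"dy":0,"dz":0,"wx":0,"wy":0,"wz":-11.6,"hand":30},
    {"dx":0,"dy":0,"dz":0,"wx":0,"wy":0,"wz":-13.2,"hand":30},
    {"dx":0,"dy":0,"dz":0,"wx":0,"wy":0,"wz":-14.8,"hand":30},
    {"dx":0,"dy":0,"dz":0,"wx":0,"wy":0,"wz":-16.2,"hand":30},
    {"dx":0,"dy":0,"dz":0,"wx":0,"wy":0,"wz":-17,"hand":30}
  ]
}}

```text
clock: 10.8
eef_pos: [0.52, 0.1551, 0.1925]
tool_rot: [0.639, 0.769, 0.01, -0.018]
ft_force: [-0.6, -0.9, -4.0]
grip_width: 0.0389
grasp_force: 60.2
```

```bash
python3 -c "
from h import *
delta([.503,.217,.19],190.8);print(bot.get_obs()['joint_pos'].round(3))"
```

```text
10.8 [0.52   0.1551 0.1925] d [ 1.276 -0.107  0.102] w [  0.292  -0.432 -18.055] F [-0.57 -0.9  -3.99] 0.03886414520658389 60.20032525062561
[0.266 0.339 0.077 1.313 0.041 1.653]
```

Emit:
{"api": "drive_tool", "payload": {
  "rows": [
    {"dx":0.1,"dy":0,"dz":0,"wx":0,"wy":0,"wz":-0.7,"hand":30},
    {"dx":0.3,"dy":0,"dz":0,"wx":0,"wy":-0.1,"wz":-2.2,"hand":30},
    {"dx":0.5,"dy":0,"dz":0,"wx":0.1,"wy":-0.1,"wz":-3.8,"hand":30},
    {"dx":0.7,"dy":0,"dz":0,"wx":0.1,"wy":-0.2,"wz":-5.4,"hand":30},
    {"dx":0.9,"dy":-0.1,"dz":0.1,"wx":0.2,"wy":-0.2,"wz":-7.0,"hand":30},
    {"dx":1.1,"dy":-0.1,"dz":0.1,"wx":0.2,"wy":-0.3,"wz":-8.6,"hand":30},
    {"dx":1.2,"dy":-0.1,"dz":0.1,"wx":0.2,"wy":-0.3,"wz":-10.2,"hand":30},
    {"dx":1.27,"dy":-0.1,"dz":0.1,"wx":0.3,"wy":-0.4,"wz":-11.8,"hand":30},
    {"dx":1.27,"dy":-0.1,"dz":0.1,"wx":0.3,"wy":-0.4,"wz":-13.4,"hand":30},
    {"dx":1.27,"dy":-0.1,"dz":0.1,"wx":0.3,"wy":-0.4,"wz":-15.0,"hand":30},
    {"dx":1.27,"dy":-0.1,"dz":0.1,"wx":0.3,"wy":-0.4,"wz":-16.6,"hand":30},
    {"dx":1.27,"dy":-0.1,"dz":0.1,"wx":0.29,"wy":-0.43,"wz":-17.7,"hand":30},
    {"dx":1.27,"dy":-0.1,"dz":0.1,"wx":0.29,"wy":-0.43,"wz":-18.05,"hand":30},
    {"dx":1.27,"dy":-0.1,"dz":0.1,"wx":0.29,"wy":-0.43,"wz":-18.05,"hand":30}
  ]
}}

```text
clock: 12.2
eef_pos: [0.5036, 0.2168, 0.1901]
tool_rot: [-0.092, 0.996, 0.0, -0.0]
ft_force: [-0.3, 1.4, -4.4]
grip_width: 0.0391
grasp_force: 60.2
```

```bash
python3 - <<'E'
from h import *
delta([.503,.217,.099],190.8);print(bot.get_obs()['joint_pos'].round(3))
for c in('side','top'):
    bot.camera(c); print(c,proj(c,bot.get_obs()['eef_pos']+[0,0,.012]),[(np.round(r['extent'],1).tolist(),round(r['score'],2)) for t in('ball_large_center','ball_small_center') for r in bot.look_for(c,t)[:1]])
E
```

```text
12.2 [0.5036 0.2168 0.1901] d [0.01  0.005 1.822] w [ 0.003 -0.003 -0.05 ] F [-0.27  1.45 -4.44] 0.03908009105781895 60.229525566101074
[0.406 0.348 0.085 1.307 0.    0.222]
side [271.68769198 118.31308423] [([270.4, 120.8, 23.7, 20.3], 0.51), ([262.6, 139.6, 11.9, 11.7], 0.56)]
top [130.05883361 272.90647354] [([133.1, 283.2, 15.1, 6.8], 0.52)]
```

Emit:
{"api": "drive_tool", "payload": {
  "rows": [
    {"dx":0,"dy":0,"dz":0.2,"wx":0,"wy":0,"wz":0,"hand":30},
    {"dx":0,"dy":0,"dz":0.5,"wx":0,"wy":0,"wz":0,"hand":30},
    {"dx":0,"dy":0,"dz":0.8,"wx":0,"wy":0,"wz":0,"hand":30},
    {"dx":0,"dy":0,"dz":1.1,"wx":0,"wy":0,"wz":0,"hand":30},
    {"dx":0,"dy":0,"dz":1.35,"wx":0,"wy":0,"wz":0,"hand":30},
    {"dx":0,"dy":0,"dz":1.55,"wx":0,"wy":0,"wz":0,"hand":30},
    {"dx":0,"dy":0,"dz":1.7,"wx":0,"wy":0,"wz":0,"hand":30},
    {"dx":0,"dy":0,"dz":1.78,"wx":0,"wy":0,"wz":0,"hand":30},
    {"dx":0,"dy":0,"dz":1.8,"wx":0,"wy":0,"wz":0,"hand":30},
    {"dx":0,"dy":0,"dz":1.8,"wx":0,"wy":0,"wz":0,"hand":30}
  ]
}}

```text
clock: 13.5
eef_pos: [0.504, 0.2168, 0.1004]
tool_rot: [-0.092, 0.996, 0.0, 0.0]
ft_force: [-0.0, -0.8, -2.6]
grip_width: 0.0391
grasp_force: 60.2
```

```bash
python3 - <<'E'
from h import *
delta([.503,.217,.099],190.8)
a=[]
for c,u0,v0 in(('side',225,90),('top',85,225)):
    i=bot.camera(c); print(c,[(np.round(r['extent'],1).tolist(),round(r['score'],2)) for t in('ball_large_center','ball_small_center') for r in bot.look_for(c,t)[:1]])
    a.append(cv2.convertScaleAbs(cv2.resize(i[v0:v0+100,u0:u0+80,::-1],None,fx=5,fy=5,interpolation=cv2.INTER_CUBIC),alpha=2.2))
cv2.imwrite('pics/g6.png',np.hstack(a))
E
```

```text
13.5 [0.504  0.2168 0.1004] d [0.019 0.007 0.029] w [ 0.003  0.006 -0.051] F [-0.03 -0.83 -2.64] 0.03910664206528324 60.246373414993286
side [([275.0, 152.2, 25.4, 18.3], 0.56)]
top [([152.5, 284.8, 15.8, 10.7], 0.52)]
```

View pics/g6.png

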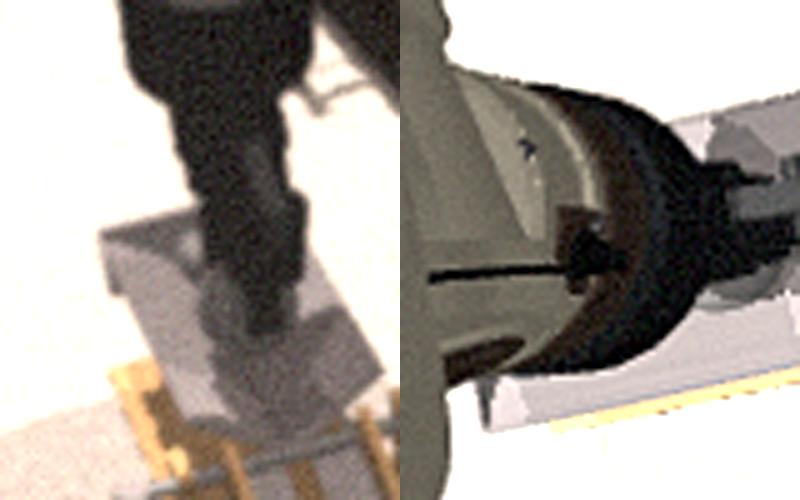

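The ball hangs over the trough (side crop about (235, 300)) and the small ball is still at the rear wall at (190, 240). Releasing now.

Emit:
{"api": "drive_tool", "payload": {
  "rows": [
    {"dx":0,"dy":0,"dz":0,"wx":0,"wy":0,"wz":0,"hand":45},
    {"dx":0,"dy":0,"dz":0,"wx":0,"wy":0,"wz":0,"hand":55},
    {"dx":0,"dy":0,"dz":0,"wx":0,"wy":0,"wz":0,"hand":66},
    {"dx":0,"dy":0,"dz":0,"wx":0,"wy":0,"wz":0,"hand":66},
    {"dx":0,"dy":0,"dz":0,"wx":0,"wy":0,"wz":0,"hand":66},
    {"dx":0,"dy":0,"dz":0,"wx":0,"wy":0,"wz":0,"hand":66},
    {"dx":0,"dy":0,"dz":0,"wx":0,"wy":0,"wz":0,"hand":66},
    {"dx":0,"dy":0,"dz":-0.1,"wx":0,"wy":0,"wz":0,"hand":66},
    {"dx":0,"dy":0,"dz":-0.2,"wx":0,"wy":0,"wz":0,"hand":66},
    {"dx":0,"dy":0,"dz":-0.35,"wx":0,"wy":0,"wz":0,"hand":66},
    {"dx":0,"dy":0,"dz":-0.5,"wx":0,"wy":0,"wz":0,"hand":66},
    {"dx":0,"dy":0,"dz":-0.7,"wx":0,"wy":0,"wz":0,"hand":66},
    {"dx":0,"dy":0,"dz":-1.0,"wx":0,"wy":0,"wz":0,"hand":66},
    {"dx":0,"dy":0,"dz":-1.4,"wx":0,"wy":0,"wz":0,"hand":66},
    {"dx":0,"dy":0,"dz":-1.8,"wx":0,"wy":0,"wz":0,"hand":66},
    {"dx":0,"dy":0,"dz":-1.8,"wx":0,"wy":0,"wz":0,"hand":50}
  ]
}}

```text
clock: 15.4
eef_pos: [0.5057, 0.2176, 0.1941]
tool_rot: [-0.092, 0.996, 0.001, 0.003]
ft_force: [0.5, 0.0, -0.8]
grip_width: 0.0527
grasp_force: 0.0
```

```bash
python3 - <<'E'
from h import *
delta([.4555,.0764,.17],190.8)
for c in('side','top'):
    bot.camera(c); print(c,[(np.round(r['extent'],1).tolist(),round(r['score'],2)) for t in('ball_large_center','ball_small_center') for r in bot.look_for(c,t)[:2]])
    for d in(0,.047): print(proj(c,[.503-.187*d,.217+.982*d,.103-.139*d]))
E
```

```text
15.4 [0.5057 0.2176 0.1941] d [ 1.508 -2.593  0.467] w [ 0.02   0.078 -0.051] F [ 0.52  0.04 -0.79] 0.05266953105513721 0.0
side [([267.1, 143.0, 21.4, 20.8], 0.84), ([295.0, 205.3, 96.8, 162.7], 0.46)]
[275.19166951 154.9764094 ]
[268.83339535 143.68753896]
top []
[149.59978797 274.70649928]
[122.38679679 281.02294505]
```

The large ball rolled back to side (267, 143), right where it should touch the small one. Next is the pedal.

Emit:
{"api": "drive_tool", "payload": {
  "rows": [
    {"dx":0.1,"dy":-0.2,"dz":0,"wx":0,"wy":0,"wz":0,"hand":20},
    {"dx":0.4,"dy":-0.7,"dz":0,"wx":0,"wy":0,"wz":0,"hand":0},
    {"dx":0.7,"dy":-1.2,"dz":0,"wx":0,"wy":0,"wz":0,"hand":0},
    {"dx":1.0,"dy":-1.7,"dz":0,"wx":0,"wy":0,"wz":0,"hand":0},
    {"dx":1.3,"dy":-2.2,"dz":0.2,"wx":0,"wy":0,"wz":0,"hand":0},
    {"dx":1.48,"dy":-2.5,"dz":0.4,"wx":0,"wy":0,"wz":0,"hand":0},
    {"dx":1.51,"dy":-2.59,"dz":0.47,"wx":0,"wy":0,"wz":0,"hand":0},
    {"dx":1.51,"dy":-2.59,"dz":0.47,"wx":0,"wy":0,"wz":0,"hand":0},
    {"dx":1.51,"dy":-2.59,"dz":0.47,"wx":0,"wy":0,"wz":0,"hand":0}
  ]
}}

```text
clock: 16.6
eef_pos: [0.4537, 0.076, 0.1669]
tool_rot: [-0.092, 0.996, 0.0, 0.0]
ft_force: [0.4, -0.1, -0.1]
grip_width: 0.0001
grasp_force: 0.0
```

```bash
python3 -c "
from h import *
delta([.456,.0765,.115],190.8)"
```

```text
16.6 [0.4537 0.076  0.1669] d [-4.600e-02  1.000e-03  1.038e+00] w [ 0.006  0.007 -0.049] F [ 0.42 -0.14 -0.1 ] 0.00011696069531253662 0.0
```

Emit:
{"api": "drive_tool", "payload": {
  "rows": [
    {"dx":-0.04,"dy":0,"dz":0.2,"wx":0,"wy":0,"wz":0,"hand":0},
    {"dx":-0.04,"dy":0,"dz":0.5,"wx":0,"wy":0,"wz":0,"hand":0},
    {"dx":-0.04,"dy":0,"dz":0.8,"wx":0,"wy":0,"wz":0,"hand":0},
    {"dx":-0.04,"dy":0,"dz":1.0,"wx":0,"wy":0,"wz":0,"hand":0},
    {"dx":-0.04,"dy":0,"dz":1.1,"wx":0,"wy":0,"wz":0,"hand":0},
    {"dx":-0.04,"dy":0,"dz":1.16,"wx":0,"wy":0,"wz":0,"hand":0},
    {"dx":-0.04,"dy":0,"dz":1.2,"wx":0,"wy":0,"wz":0,"hand":0},
    {"dx":-0.04,"dy":0,"dz":1.2,"wx":0,"wy":0,"wz":0,"hand":0}
  ]
}}

```text
clock: 17.4
eef_pos: [0.4554, 0.0761, 0.1068]
tool_rot: [-0.092, 0.996, 0.0, 0.0]
ft_force: [0.0, -0.2, 0.4]
grip_width: -0.0002
grasp_force: 0.0
```

Emit:
{"api": "drive_tool", "payload": {
  "rows": [
    {"dx":0,"dy":0,"dz":0.04,"wx":0,"wy":0,"wz":0,"hand":0},
    {"dx":0,"dy":0,"dz":0.08,"wx":0,"wy":0,"wz":0,"hand":0},
    {"dx":0,"dy":0,"dz":0.08,"wx":0,"wy":0,"wz":0,"hand":0}
  ]
}}

```text
clock: 17.7
eef_pos: [0.455, 0.0759, 0.1025]
tool_rot: [-0.092, 0.996, 0.0, -0.0]
ft_force: [-0.7, 0.0, 0.2]
grip_width: -0.0
grasp_force: 0.0
```

```bash
python3 - <<'E'
from h import *
print(bot.tip_extent); delta([.456,.0765,.088],190.8)
i=bot.camera('side'); print(proj('side',bot.get_obs()['eef_pos']-[0,0,.011]))
cv2.imwrite('pics/p1.png',cv2.convertScaleAbs(cv2.resize(i[110:260,215:365,::-1],None,fx=4,fy=4,interpolation=cv2.INTER_CUBIC),alpha=2))
E
```

```text
0.011
17.7 [0.455  0.0759 0.1025] d [-0.021  0.008  0.291] w [ 0.002 -0.003 -0.052] F [-0.65  0.01  0.22] -3.4915933544275145e-06 0.0
[260.58798673 209.8193143 ]
```

Emit:
{"api": "drive_tool", "payload": {
  "rows": [
    {"dx":0,"dy":0,"dz":0.05,"wx":0,"wy":0,"wz":0,"hand":0},
    {"dx":0,"dy":0,"dz":0.1,"wx":0,"wy":0,"wz":0,"hand":0},
    {"dx":0,"dy":0,"dz":0.1,"wx":0,"wy":0,"wz":0,"hand":0}
  ]
}}

```text
clock: 18.05
eef_pos: [0.4547, 0.0759, 0.0972]
tool_rot: [-0.092, 0.996, 0.0, -0.001]
ft_force: [0.1, -0.2, 0.3]
grip_width: 0.0002
grasp_force: 0.0
```

```bash
python3 - <<'E'
from h import *
a=[]; p=bot.get_obs()['eef_pos']-[0,0,.011]
for c,u0,v0 in(('side',225,160),('top',205,245)):
    i=bot.camera(c); print(c,(proj(c,p)-[u0,v0])*5,'pedal',(proj(c,[.4555,.0764,.099])-[u0,v0])*5)
    a.append(cv2.convertScaleAbs(cv2.resize(i[v0:v0+100,u0:u0+80,::-1],None,fx=5,fy=5,interpolation=cv2.INTER_CUBIC),alpha=2.5))
cv2.imwrite('pics/p2.png',np.hstack(a))
E
```

```text
side [178.45822859 258.46974245] pedal [177.04202612 235.50209625]
top [174.70508507 287.7329522 ] pedal [168.00185598 286.63684133]
```

View pics/p2.png

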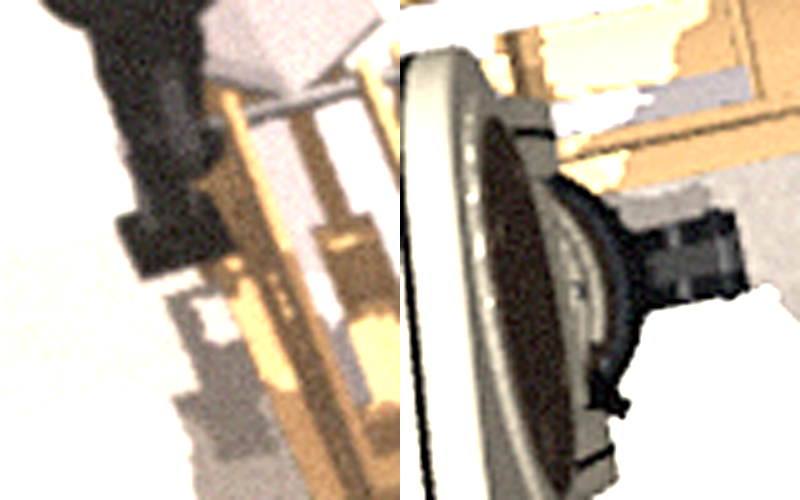

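The pedal is at rest in side view, p2 crop (118–235, 210–280). The fingers are dark against it, so I can't judge the tip from this. I'll check with numbers instead.

```bash
python3 - <<'E'
from h import *
o=bot.get_obs(); p=o['eef_pos']; print(p,o['ft_force'].round(1))
for c,u0,v0,w,h in(('side',240,165,50,60),('top',215,275,75,50)):
    print(c,[(round(z,2),proj(c,[p[0],p[1],z]).round(1).tolist()) for z in(.086,.1,.13,.16,.2)])
    g=cv2.cvtColor(bot.camera(c),cv2.COLOR_RGB2GRAY); 
    print('cols',u0,'step1')
    for v in range(v0,v0+h,2): print(v,''.join('#' if x<22 else '+' if x<45 else '-' if x<70 else '.' for x in g[v,u0:u0+w]))
E
```

```text
[0.45504301 0.07596003 0.09751083] [-0.7  0.  -0.2]
side [(0.09, [260.8, 211.7]), (0.1, [260.2, 207.0]), (0.13, [258.6, 196.5]), (0.16, [257.1, 185.6]), (0.2, [254.9, 170.3])]
cols 240 step1
165 -++###+##+#+#######+####+-........................
167 ...+##+#+#############+##+........................
169 ...-++#####+#############+-.......................
171 ....+++#####+############+-.......................
173 ....-#######++#++++++++#++-.......................
175 .....++#######+##++++####++-----.................-
177 .....-+########+++++++###+-------------.-.....--..
179 ......-+##+######+++++++#++--....---------.......-
181 .......-+#+#+###++++++++#++---...-.....-------++-.
183 ........-#+######++++++++++----...--++----------..
185 ........-+####++#+++++++++++++--...-.......--+--..
187 .........-++##+++++++++++++#+++-............--+--.
189 ..........-+##++#+#+++++++#+#+++-............-----
191 ..........-+######+#+++++###++-+--...........-+---
193 ..........-+#########+#+#+#++------...........----
195 ...........-+########+++++---------............---
197 ............-+++#####++++
[... 2178 characters left out ...]
######++--..--.-#########...................................
309 ....++-..-+###########+------.-+##+####....................................
311 ....-+-..-++##########+---.--.-##++###.....................................
313 ....-++...-+##########++----+++##+####.....................................
315 .....++-..-+###########+----#####+###......................................
317 .....++-...++##########+--++++++####.......................................
319 .....+-+-..-+#########+++-+########........................................
321 .....-++-...+##########+--+######-.........................................
323 .....-+-+-..++#########++--+######.........................................
```

Both the grasp and this check suggest the fingertips sit about 10 mm higher than nominal, so contact is imminent. I'll keep descending and watch the force.

Emit:
{"api": "drive_tool", "payload": {
  "rows": [
    {"dx":0,"dy":0,"dz":0.04,"wx":0,"wy":0,"wz":0,"hand":0},
    {"dx":0,"dy":0,"dz":0.08,"wx":0,"wy":0,"wz":0,"hand":0},
    {"dx":0,"dy":0,"dz":0.08,"wx":0,"wy":0,"wz":0,"hand":0}
  ]
}}

```text
clock: 18.55
eef_pos: [0.4548, 0.0759, 0.0933]
tool_rot: [-0.092, 0.996, 0.0, -0.0]
ft_force: [0.3, -0.1, 0.2]
grip_width: -0.0001
grasp_force: 0.0
```

Emit:
{"api": "drive_tool", "payload": {
  "rows": [
    {"dx":0,"dy":0,"dz":0.04,"wx":0,"wy":0,"wz":0,"hand":0},
    {"dx":0,"dy":0,"dz":0.08,"wx":0,"wy":0,"wz":0,"hand":0},
    {"dx":0,"dy":0,"dz":0.08,"wx":0,"wy":0,"wz":0,"hand":0}
  ]
}}

```text
clock: 18.85
eef_pos: [0.4548, 0.0759, 0.0893]
tool_rot: [-0.092, 0.996, 0.0, -0.0]
ft_force: [0.9, -0.1, 0.5]
grip_width: 0.0002
grasp_force: 0.0
```

Emit:
{"api": "drive_tool", "payload": {
  "rows": [
    {"dx":0,"dy":0,"dz":0.04,"wx":0,"wy":0,"wz":0,"hand":0},
    {"dx":0,"dy":0,"dz":0.08,"wx":0,"wy":0,"wz":0,"hand":0},
    {"dx":0,"dy":0,"dz":0.08,"wx":0,"wy":0,"wz":0,"hand":0}
  ]
}}

```text
clock: 19.15
eef_pos: [0.4554, 0.0759, 0.0861]
tool_rot: [-0.092, 0.996, -0.0, 0.0]
ft_force: [-2.6, -0.4, 6.8]
grip_width: 0.0001
grasp_force: 3.2
```

```bash
python3 - <<'E'
from h import *
o=bot.get_obs(); p=o['eef_pos']; print(p,o['ft_force'].round(1),o['tau'].round(2))
print(proj('side',p),proj('side',p-[0,0,.011]))
i=bot.camera('side');g=cv2.cvtColor(i,cv2.COLOR_RGB2GRAY)
for v in range(175,225): print(v,''.join('#' if x<22 else '+' if x<45 else '-' if x<70 else '.' for x in g[v,240:285]))
print([(np.round(r['extent'],1).tolist(),round(r['score'],2)) for t in('ball_large_center','ball_small_center') for r in bot.look_for('side',t)[:2]])
E
```

```text
[0.45539043 0.0759095  0.08609651] [-2.6 -0.4  6.8] [ 4.000e-02 -3.213e+01  2.063e+01 -8.000e-01  6.000e-02 -1.000e-02]
[261.01323191 211.66874531] [261.54484365 215.34659964]
175 ....-+##+#################++----.............
176 .....+##+####+#+##+##+####++---+---.-........
177 .....++#++##+#+##+++++####++-----+------.....
178 .....-+##+######+++#+####++---..-+++-+---....
179 .....-+##+#++####+++++###++--...---+------...
180 ......+###########++++++#++--....-----.......
181 ......-#####+####++++++###++--...-.....------
182 .......+########+++++++#+#+++-......-----++++
183 .......-+##+#####++++++###+----...-----------
184 ........+++#######++++++##+----...----.....--
185 ........-+######++++++++#++--++....-.......--
186 ........-+###+####++++++#+++++--............-
187 ........-+####+##+#+++++++++--+-............-
188 ........-+#####+###+++++++++--++-...........-
189 ........-+########++++++++++++++-............
190 .........-#+#####++++++++++++++-+............
191 .........-++###++++++++++++#+++++-...........
192 ..........-+##++++++++++++###++---...........
193 ...........+++##++#+
[... 913 characters left out ...]
--++-+++---.
212 ...........-+#+#+#####++#++++-...-+-+++-+--..
213 ............-####+##++---++---...-++++++++--.
214 ............-+#+#++--....-++-------+++---+--.
215 .............-+--........------------+-.-+--.
216 ..........................-------...-+---++--
217 ........................---------...-++---++-
218 .....................------------....-+----+-
219 ...................-----.-....--.....-++-.-+-
220 ..................-----..............-++-.-++
221 ...................----...............-++-.-+
222 ...................------.............--+-.-+
223 ....................-----..............-+---+
224 ....................-----..............-+++-+
[([295.4, 205.8, 94.0, 162.2], 0.28)]
```

Contact at 6.8 N. Now I'll press about 24 mm and hold.

Emit:
{"api": "drive_tool", "payload": {
  "rows": [
    {"dx":0,"dy":0,"dz":0.08,"wx":0,"wy":0,"wz":0,"hand":0},
    {"dx":0,"dy":0,"dz":0.16,"wx":0,"wy":0,"wz":0,"hand":0},
    {"dx":0,"dy":0,"dz":0.24,"wx":0,"wy":0,"wz":0,"hand":0},
    {"dx":0,"dy":0,"dz":0.32,"wx":0,"wy":0,"wz":0,"hand":0},
    {"dx":0,"dy":0,"dz":0.4,"wx":0,"wy":0,"wz":0,"hand":0},
    {"dx":0,"dy":0,"dz":0.46,"wx":0,"wy":0,"wz":0,"hand":0},
    {"dx":0,"dy":0,"dz":0.46,"wx":0,"wy":0,"wz":0,"hand":0},
    {"dx":0,"dy":0,"dz":0.46,"wx":0,"wy":0,"wz":0,"hand":0},
    {"dx":0,"dy":0,"dz":0.46,"wx":0,"wy":0,"wz":0,"hand":0},
    {"dx":0,"dy":0,"dz":0.46,"wx":0,"wy":0,"wz":0,"hand":0},
    {"dx":0,"dy":0,"dz":0.46,"wx":0,"wy":0,"wz":0,"hand":0},
    {"dx":0,"dy":0,"dz":0.46,"wx":0,"wy":0,"wz":0,"hand":0},
    {"dx":0,"dy":0,"dz":0.46,"wx":0,"wy":0,"wz":0,"hand":0},
    {"dx":0,"dy":0,"dz":0.46,"wx":0,"wy":0,"wz":0,"hand":0},
    {"dx":0,"dy":0,"dz":0.46,"wx":0,"wy":0,"wz":0,"hand":0},
    {"dx":0,"dy":0,"dz":0.46,"wx":0,"wy":0,"wz":0,"hand":0},
    {"dx":0,"dy":0,"dz":0.46,"wx":0,"wy":0,"wz":0,"hand":0},
    {"dx":0,"dy":0,"dz":0.46,"wx":0,"wy":0,"wz":0,"hand":0},
    {"dx":0,"dy":0,"dz":0.46,"wx":0,"wy":0,"wz":0,"hand":0}
  ]
}}

```text
clock: 21.2
eef_pos: [0.4551, 0.0762, 0.0626]
tool_rot: [-0.092, 0.996, 0.0, -0.0]
ft_force: [0.4, 0.4, 1.7]
grip_width: -0.0
grasp_force: 0.6
```

```bash
python3 - <<'E'
from h import *
delta([.456,.0765,.063],190.8)
A=lambda d,z:[.4885+.187*d,.2925-.982*d,z]  # d along -y of grader from small ball (y~.177)
for c in('side','top'):
    bot.camera(c);print(c,[(np.round(r['extent'],1).tolist(),round(r['score'],2)) for t in('ball_large_center','ball_small_center') for r in bot.look_for(c,t)[:3]])
    print('upper pocket',proj(c,A(.177+.055,.02)).round(),'lower',proj(c,A(.177+.125,.03)).round())
E
```

```text
21.2 [0.4551 0.0762 0.0626] d [-0.019  0.002 -0.007] w [ 0.008 -0.001 -0.05 ] F [0.42 0.4  1.67] -2.5496826069728197e-05 0.6192055536030239
side []
upper pocket [301. 232.] lower [313. 253.]
top [([294.5, 245.8, 22.7, 26.2], 0.72), ([266.1, 254.4, 15.4, 14.1], 0.69)]
upper pocket [250. 257.] lower [289. 247.]
```

Both balls have left the tray: large at top (294, 246), small at (266, 254). Now I'll release the pedal and back off.

Emit:
{"api": "drive_tool", "payload": {
  "rows": [
    {"dx":0,"dy":0,"dz":-0.1,"wx":0,"wy":0,"wz":0,"hand":0},
    {"dx":0,"dy":0,"dz":-0.22,"wx":0,"wy":0,"wz":0,"hand":0},
    {"dx":0,"dy":0,"dz":-0.35,"wx":0,"wy":0,"wz":0,"hand":0},
    {"dx":0,"dy":0,"dz":-0.5,"wx":0,"wy":0,"wz":0,"hand":0},
    {"dx":0,"dy":0,"dz":-0.8,"wx":0,"wy":0,"wz":0,"hand":0},
    {"dx":0,"dy":0,"dz":-1.3,"wx":0,"wy":0,"wz":0,"hand":0},
    {"dx":-0.0,"dy":0,"dz":-2.0,"wx":0,"wy":0,"wz":0,"hand":0},
    {"dx":0,"dy":0.5,"dz":-2.5,"wx":0,"wy":0,"wz":0,"hand":0},
    {"dx":0,"dy":1.0,"dz":-3.0,"wx":0,"wy":0,"wz":0,"hand":0},
    {"dx":0,"dy":1.6,"dz":-3.0,"wx":0,"wy":0,"wz":0,"hand":0},
    {"dx":0,"dy":2.2,"dz":-3.0,"wx":0,"wy":0,"wz":0,"hand":0},
    {"dx":0,"dy":2.6,"dz":-3.0,"wx":0,"wy":0,"wz":0,"hand":0},
    {"dx":0,"dy":2.6,"dz":-3.0,"wx":0,"wy":0,"wz":0,"hand":0}
  ]
}}

```text
clock: 22.8
eef_pos: [0.4309, 0.2058, 0.2132]
tool_rot: [-0.094, 0.996, 0.0, 0.0]
ft_force: [1.1, 0.4, -0.6]
grip_width: 0.0004
grasp_force: 0.0
```

```bash
python3 - <<'E'
from h import *
delta([.456,.0765,.063],190.8)
q={}
for c in('side','top'):
    i=bot.camera(c)
    for t in('ball_large_center','ball_small_center','tray'):
        r=bot.look_for(c,t)[:2]; print(c,t,[(np.round(x['extent'],1).tolist(),round(x['score'],2)) for x in r])
        if r:q[c,t]=r[0]['extent'][:2]
    a=cv2.imread(f'pics/{c}0.png',0).astype(int)
    b=cv2.cvtColor(i,cv2.COLOR_RGB2GRAY).astype(int)
    for n,p in(('pedal',[.4555,.0764,.099]),('tray',[.49,.28,.08])):
        u,v=proj(c,p).astype(int); print(n,np.abs(a-b)[v-10:v+10,u-10:u+10].mean().round(1))
for t in('ball_large_center','ball_small_center'):
    if ('side',t) in q and ('top',t) in q:
        x,e=tri(ray('side',*q['side',t]),ray('top',*q['top',t])); d=(x-[.4885,.2925,0])[:2]@[-.187,.982]; print(t,x.round(4),e.round(4),'grader y',.177+d)
E
```

```text
22.8 [0.4309 0.2058 0.2132] d [-0.009 -2.636  3.002] w [ 0.01   0.007 -0.009] F [ 1.05  0.44 -0.56] 0.0003551727075769672 0.0
side ball_large_center [([310.3, 251.5, 18.4, 12.0], 0.4)]
side ball_small_center []
side tray [([273.9, 172.3, 58.7, 90.1], 0.94)]
pedal 11.3
tray 11.9
top ball_large_center [([294.9, 245.4, 23.3, 23.5], 0.78)]
top ball_small_center [([265.4, 253.9, 11.6, 9.7], 0.47)]
top tray [([173.6, 276.7, 157.9, 72.0], 0.84)]
pedal 7.9
tray 19.8
ball_large_center [ 0.543  -0.0138  0.0495] 0.0077 grader y -0.13402500886247143
```

```bash
python3 - <<'E'
from h import *
def at(c,u,v,z):
    o,d=ray(c,u,v); return o+d*(z-o[2])/d[2]
for u,v,z in((294.9,245.4,.029),(265.4,253.9,.018)):
    d=(at('top',u,v,z)-[.4885,.2925,0])[:2]; print('grader y',.177+d@[-.187,.982],'x',d@[.982,.187])
print(bot.job_done())
E
```

```text
grader y -0.13460412079484613 x 0.0015271560083184332
grader y -0.08131841398465417 x -0.0010796013762414522
the job is handed in; nothing more can be done
None
```

I handed the job in at about 23 s: the small ball measures inside the upper pocket (grader y about -0.081 m) and the large ball inside the lower (about -0.134 m), and the tray is back at rest with the robot clear; the judge returned no verdict.

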